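# Hang the vial basket on the sprung lifting hook

## Robot

A 6-joint arm with a two-finger parallel gripper is mounted at the origin on the work surface. World frame = base frame: x ahead of the robot, y to its left, z up, the work surface at z = 0. Lengths are in m, angles in rad, forces in N, time in s.
With the tool pointing down it reaches from about 0.35 to 0.975 m from the base axis. Payload 4.9 kg.
Tool frame: the origin (TCP) lies midway between the tips of the shut fingers; the grasp point (between the pads) lies 19 mm behind it; z points along the fingers, y is the direction in which the jaws open and shut (so a half turn about z gives the same grasp; the last joint's range is limited). The gripper opens to 85 mm and grips with 20 to 120 N. Pads are 22 mm wide; open, the fingers measure 114 mm over their backs; the gripper's body (76 mm by 85 mm) begins 54 mm behind the grasp point. The pads swing forward as they close: fully open they stand 13 mm farther back than shut.
Start: joints at [-1.346, 0.053, 1.613, -0, 1.476, -0.119], TCP at [0.211, -0.588, 0.231] pointing down, gripper open.
Joint ranges: [-3.01, 3.01], [-1.01, 2.22], [0.06, 2.58], [-1.02, 4.17], [0.09, 2.62], [-3.14, 3.14]. Speed limits (rad/s): [2.57, 2.57, 3.14, 3.14, 3.14, 3.14].

## Interface

Orientations are given as a rotation vector (axis times angle).
In Python, from station import ctrl gives the robot as it stands.
- The arm moves only by the tool jog_arm, never from a script. Its argument "steps" is a list of rows, each an object of numbers: "dx", "dy", "dz": the shift along the world's x, y, z in units of 60 mm (1.0 is 60 mm); "twist": the turn about the world's z in units of 10 degrees (1.0 is 10 degrees). A call has 1 to 5 rows; each row is the pose to reach, as a shift and turn from the pose measured when the call began; what a row does not reach only later rows make up. A row lasts 1/8 s, in which the tool goes at most 62.5 mm and 10.7 degrees, less where a joint would pass 70% of its speed; a pose out of reach is approached as far as the arm can. A call with a gripper value outside its range is refused whole. "gripper" is the closure in counts, from 0 (fully open) to 255 (shut), set as the call begins (left out, the last holds). The fingers move at their own pace and stop on an object; "newtons" is the grip in N (left out, the last holds). Time passes only in rows, so rows that repeat a pose let the fingers close. It gives the time, the measured TCP pose, the force and the opening at its end, in the units of the state.
- ctrl.get_obs(): the state, without advancing time (a new reading comes with each control period).
- ctrl.get_image(name): name is "side" or "top" or "wrist"; returns a dict with "frame" (480x640x3 uint8, red, green, blue), "range_z" (480x640 float32, m along the optical axis (not along the pixel's ray), 0 where there is no reading), "fx", "fy", "cx", "cy" (pixels), "D" ([k1, k2, p1, p2, k3] as OpenCV has them; the pictures are not rectified), "extrinsics" (4x4, takes a point from camera to world coordinates). Camera axes: x right, y down, z forward; pixel columns grow to the right and rows downward; lengths in m; the calibration is good to about 2 mm. A picture is of the moment at which its call begins.
- ctrl.finish_job(): hands the job in, once; it reports no verdict.
The state is a dict: "t": time; "q": joint angles; "dq": joint speeds; "effort": joint torques, N m; "tool_pos": TCP position; "tool_rot": TCP orientation; "contact_force": force on the tool from outside, world axes, zero at the start; "wrist_torque": the same for the moment, N m; "opening": finger opening in m.
Only numpy, scipy, OpenCV 4.12 (cv2) and the standard library are available. Lean on these libraries where they do the work, as an engineer would, in place of code of your own. Each camera call takes 0.05 s, during which the arm holds its last target.

## Task

Use the sprung lifting hook on the stand to take up the vial basket, the one with the steel bail. With the basket left standing on the bench, press down the hook arm, which has a dish at its end for that, swing it so that the hook goes under the bail, and let it rise, so that the spring lifts the basket and it hangs still and roughly level from the hook, clear of the bench. Do not tip the basket over, and leave all the other things where they stand.

Things in the scene. Friction and masses are not known exactly. Their poses are not given: they have to be found in the camera images.
- stand: Fixed upright stand of the lifting hook: round grey foot 130 mm across, 12 mm high, steel post 20 mm in diameter, round grey spring housing 64 mm across at the top (z 315 to 360 mm). Origin: on the post axis at bench level. Its -x axis is where the arm points when joint swing reads 0. Place and yaw vary.
- lift (a joint): How far the hook arm is drawn down on the post, in m: 0 at rest (up), 0.110 at the lower stop. A spring pulls it up with about 8 N at the top, 12 N at the bottom (plus 5 N for each 0.1 m/s of downward speed); let go, it rises at 0.15 to 0.25 m/s empty, about 0.1 with the basket. It can lift the basket to the top.
- swing (a joint): Swing of the hook arm about the vertical post axis, rad, -0.6 to 1.0, counter-clockwise from above. At 0 the arm points along the stand's -x; positive moves its end to the stand's -y side. It swings at any height with light friction (about 1 N at the dish) and stays where left. Starts at 0.5 to 0.8, beside the basket.
- dish (a point): Centre of the floor of the square aluminium press dish on the arm's end, 220 mm from the post axis, open upward. Floor 64 x 64 mm, rim 15 mm high and 6 mm thick: closed fingertips pressed in from above push the arm down and swing it. Floor 277 mm above the bench when up. Axes turn with the arm: x points to the post. Underside of dish and arm (bar 24 mm wide) 12 mm below the floor.
- hook_seat (a point): Bottom of the hook's throat, where the bail comes to rest; 77 mm below the dish centre, so 200 mm above the bench when up and 90 mm at the lower stop. The hook is a J of 10 mm steel bar in the plane across the arm: the shank comes down from the dish 22 mm to the -y side, and the bar's underside is 10 mm below the seat. Axes as for the dish.
- hook_tip (a point): Top of the hook's upturned tip, on the arm's +y side, 26 mm out from the seat and 24 mm above it: 114 mm above the bench at the lower stop. The hook opens upward and is entered over the tip, moving it towards +y (the way in which swing decreases). Between tip and underside of the dish 41 mm are free. Axes as for the dish.
- basket: Loose white slotted plastic basket, 150 (its x) x 100 (its y) x 60 mm high, with six small vials fixed in it (tops 61 mm up), 0.3 to 0.5 kg, standing on the bench. A rigid steel bail of 8 mm bar stands over it in its x-z plane. Origin: centre of the underside. Its x axis lies roughly along the arm at that place, within about 0.5 rad.
- bail (a point): Middle of the straight top bar of the bail, on its centre line, 135 mm above the basket's underside. The bar runs 50 mm to either side along the basket's x (8 mm diameter, underside 131 mm above the bench), then slopes down to the basket's ends. It lies 205 to 240 mm from the post axis, so the swinging hook passes under it. The hook's tip clears it when lift is above about 0.095.
- steel_dish: Bystander: low round steel bowl, 100 mm across, 35 mm high. Origin: centre of its underside.
- jar: Bystander: amber jar with white cap, 60 mm across, 85 mm high. Origin: centre of its underside.
- vial_bottle: Bystander: clear bottle with red cap, 48 mm across, 90 mm high. Origin: centre of its underside.
- spare_basket: Bystander: white slotted basket without a bail, 160 x 110 x 60 mm. Origin: centre of its underside.
- carton: Bystander: cardboard carton 80 x 110 x 80 mm. Origin: centre of its underside.
- cup: Bystander: white plastic cup, 72 mm across, 85 mm high. Origin: centre of its underside.

How it is judged:
On the way, in this order (a step that is already met when the one before it is completed fails the run):
1. the hook arm is drawn down beside the basket, by more than 85 mm, with the basket standing on the bench (value of joint lift above 0.085 m and height (world z) of basket below 0.012 m and horizontal distance between hook_seat and bail above 0.03 m), for 0.1 s.
2. the hook has been brought under the bail (seat below the bar, within 55 mm of its middle along the bar and 22 mm across it), the basket still standing on the bench (x of hook_seat in the frame of basket between -0.055 and 0.055 m and y of hook_seat in the frame of basket between -0.022 and 0.022 m and z of hook_seat in the frame of basket below 0.131 m and height (world z) of basket below 0.012 m), for 0.1 s.
At the end, for the whole second after the job is handed in: The basket hangs by its bail in the hook (middle of the bail within 60 mm of the hook's seat), its underside centre more than 40 mm above the bench, tilted less than 0.4 rad, slower than 0.08 m/s, and the arm is back up (lift below 0.02) (height (world z) of basket above 0.04 m and value of joint lift below 0.02 m and distance between hook_seat and bail below 0.06 m and angle between basket's own z axis and vertical below 0.4 rad and linear speed of basket below 0.08 m/s); the robot touches nothing.
It fails at once if the basket is tipped (more than 0.7 rad) (angle between basket's own z axis and vertical above 0.7 rad).
It fails at once if a bystander is moved by more than 30 mm or tipped over (0.5 rad) (distance of any of steel_dish, jar, vial_bottle, spare_basket, carton, cup from where it was at the start of the episode above 0.03 m or angle between any of steel_dish, jar, vial_bottle, spare_basket, carton, cup's own z axis and vertical above 0.5 rad).
It also fails if it takes over 51 s, if anything falls off the work surface, if the arm or the gripper's body presses on something with over 40 N, if the wrist force passes 120 N, or if a joint passes its speed limit or range.

## Working session

There is one attempt and no reset: what is moved stays moved. The work goes in short steps, Python scripts to look and compute and a tool call to move; the robot and the scene stay as the last step left them, time stands still between calls to the robot, and variables do not carry over. Pictures are saved under pics/ and viewed, and the job is handed in when it is done.

Besides the shell and the picture viewer there is one more tool, called after ">>>" as name(argument=value, ...) on one line, values as JSON. jog_arm: Moves the arm, as the interface text tells. Its arguments: {"type":"object","properties":{"steps":{"type":"array"},"gripper":{"type":"number"},"newtons":{"type":"number"}},"required":["steps"]}

```bash
mkdir -p pics
cat > h.py <<'E'
import numpy as np, cv2, pickle
from station import ctrl
def grab(n,tag):
    im=ctrl.get_image(n); pickle.dump(im,open(f'/tmp/{tag}.pkl','wb'))
    cv2.imwrite(f'pics/{tag}.png',cv2.cvtColor(im['frame'],cv2.COLOR_RGB2BGR)); return im
def load(tag): return pickle.load(open(f'/tmp/{tag}.pkl','rb'))
def K(im): return np.array([[im['fx'],0,im['cx']],[0,im['fy'],im['cy']],[0,0,1.]])
def ray(im,u,v):
    p=cv2.undistortPoints(np.array([[[u,v]]],float),K(im),np.array(im['D'],float))[0,0]
    return np.array([p[0],p[1],1.])
def pt(im,u,v,z=None):
    E=np.array(im['extrinsics']); d=ray(im,u,v)
    if z is None:
        s=im['range_z'][int(v),int(u)]
    else:
        s=(z-E[2,3])/(E[:3,:3]@d)[2]
    return E[:3,:3]@(d*s)+E[:3,3]
def cloud(im):
    h,w=im['range_z'].shape; u,v=np.meshgrid(np.arange(w),np.arange(h))
    p=cv2.undistortPoints(np.stack([u,v],-1).reshape(-1,1,2).astype(float),K(im),np.array(im['D'],float))[:,0]
    s=im['range_z'].reshape(-1); P=np.c_[p*s[:,None],s]; E=np.array(im['extrinsics'])
    return (P@E[:3,:3].T+E[:3,3]).reshape(h,w,3)
E
python3 - <<'E'
from h import *
print(ctrl.get_obs())
for n in ['top','side','wrist']: print(n,np.array(grab(n,n+'0')['extrinsics']).round(3).tolist())
E
```

```text
{'t': 0.0, 'q': array([-1.34599829e+00,  5.33562349e-02,  1.61428500e+00,  3.75184148e-05,
        1.47600283e+00, -1.19011508e-01]), 'dq': array([ 0.00051518,  0.0002318 , -0.00072444, -0.00107541,  0.00081671,
        0.00025641]), 'effort': array([-1.13428880e-03, -3.93684483e+01, -3.70177174e+01, -2.29999287e-04,
        7.09614629e-03,  7.34543903e-06]), 'tool_pos': array([ 0.2105372 , -0.58781467,  0.23006878]), 'tool_rot': array([-3.09326852e+00, -5.37042497e-01,  1.11706880e-04]), 'contact_force': array([-0.07343485,  0.37294301, -0.76402608]), 'wrist_torque': array([-0.0012332 , -0.00931325, -0.00974769]), 'opening': 0.08524231665502684}
top [[0.028, -0.987, 0.159, 0.288], [-1.0, -0.028, 0.001, -0.005], [0.003, -0.159, -0.987, 1.798], [0.0, 0.0, 0.0, 1.0]]
side [[-0.711, -0.353, 0.608, -0.436], [-0.703, 0.357, -0.615, 0.988], [-0.0, -0.865, -0.502, 0.982], [0.0, 0.0, 0.0, 1.0]]
wrist [[0.337, -0.899, -0.279, 0.282], [-0.942, -0.322, -0.097, -0.563], [-0.003, 0.295, -0.955, 0.374], [0.0, 0.0, 0.0, 1.0]]
```

View pics/top0.png

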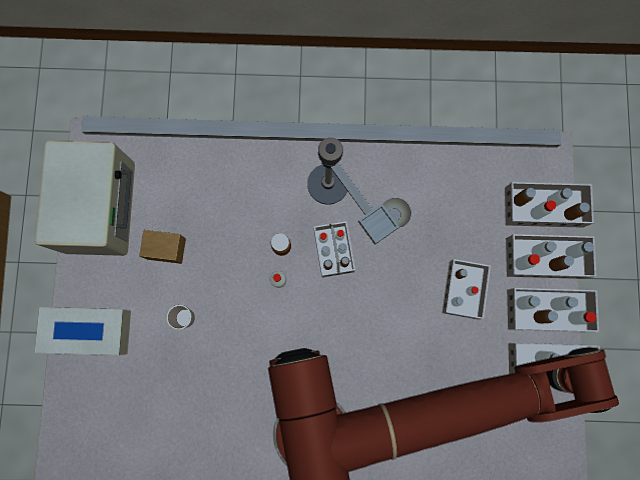

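View pics/side0.png

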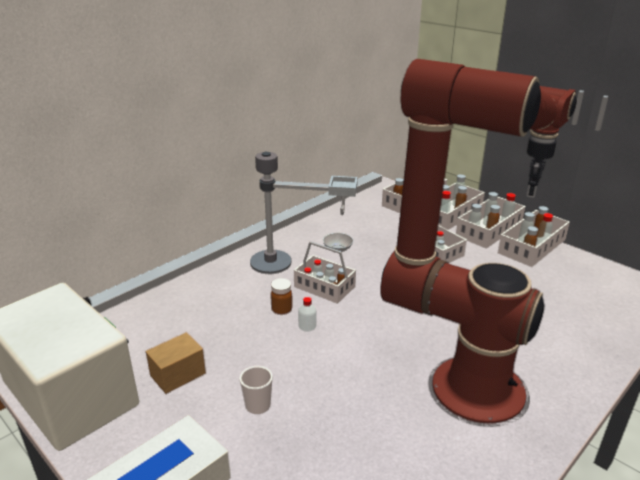

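The top view shows the stand foot near (327,183), the press dish near (380,223), the basket near (334,250), the bowl near (397,212), the jar at (281,243) and the bottle at (278,280). I'll enlarge that area.

Run:
```python
from h import *
im=load('top0'); f=cv2.cvtColor(im['frame'],cv2.COLOR_RGB2BGR)
c=f[130:295,260:420]; cv2.imwrite('pics/topc.png',cv2.resize(c,None,fx=3.6,fy=3.6,interpolation=cv2.INTER_CUBIC))
im=load('side0'); f=cv2.cvtColor(im['frame'],cv2.COLOR_RGB2BGR)
c=f[140:340,230:400]; cv2.imwrite('pics/sidec.png',cv2.resize(c,None,fx=3,fy=3,interpolation=cv2.INTER_CUBIC))
```

```text
(no output)
```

View pics/topc.png

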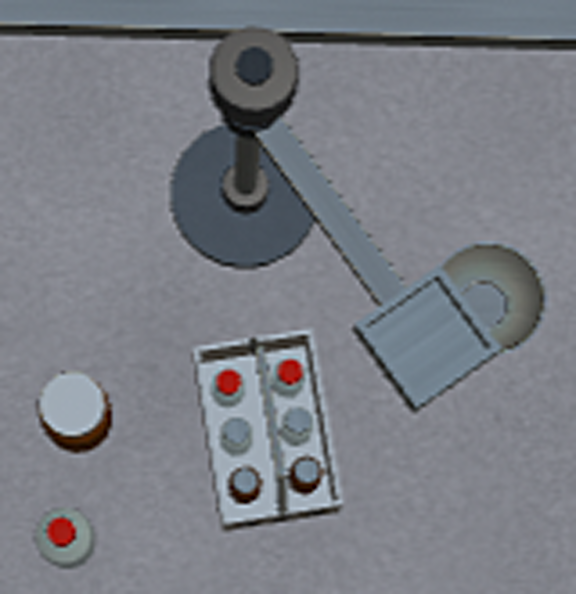

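View pics/sidec.png

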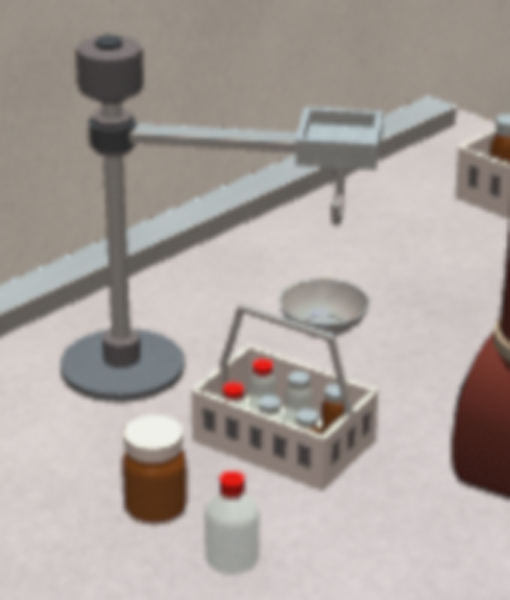

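Run:
```python
from h import *
im=load('top0'); T=lambda u,v,z:pt(im,260+u/3.6,130+v/3.6,z)
s=load('side0'); S=lambda u,v,z:pt(s,230+u/3,140+v/3,z)
d=np.array([T(*c,.292) for c in [(356,326),(417,410),(500,347),(437,275)]]); print(d.round(3)[:,:2],d.mean(0).round(4))
b=np.array([T(*c,.06) for c in [(193,349),(312,331),(340,507),(223,527)]]); print(b.round(3)[:,:2],b.mean(0).round(4))
e=(b[0]+b[1]-b[2]-b[3])/2; print('basket long axis',e, np.arctan2(e[1],e[0]))
foot=T(244,195,.012); top=T(254,72,.36); print('foot',foot,'top',top)
ds=np.array([S(*c,.292) for c in [(296,143),(307,108),(383,112),(378,150)]]);print('side dish',ds.mean(0))
print('bail side',S(241,310,.135),S(333,340,.135))
print('bail top', T(253,345,.135), T(282,512,.135))
fs=S(122,362,.012); print('foot side',fs)
for n,u,v,z in [('jar',73,405,.085),('bottle',62,532,.09)]: print(n,T(u,v,z))
print('bowl',T(490,297,.035))
c=cloud(im)
m=(c[...,2]>.268)&(c[...,2]<.284)&(abs(c[...,0]-d[:,0].mean())<.045)&(abs(c[...,1]-d[:,1].mean())<.045)
print(m.sum(),c[m].mean(0))
r=d.mean(0)-foot; print('r',np.linalg.norm(r[:2]),np.arctan2(r[1],r[0]))
r=d.mean(0)-top; print('r',np.linalg.norm(r[:2]),np.arctan2(r[1],r[0]))
q=S(235,310,.135)
print('bail cloud')
cs=cloud(s); m=(cs[...,2]>.12)&(cs[...,2]<.145)&(np.hypot(cs[...,0]-b[:,0].mean(),cs[...,1]-b[:,1].mean())<.09)
P=cs[m];print(len(P),P.mean(0)); 
if len(P)>4:
  u_,s_,v_=np.linalg.svd(P[:,:2]-P[:,:2].mean(0));print(v_[0],np.arctan2(v_[0][1],v_[0][0]),P.min(0),P.max(0))
```

```text
[[ 0.585 -0.106]
 [ 0.524 -0.151]
 [ 0.572 -0.21 ]
 [ 0.624 -0.164]] [ 0.5762 -0.1579  0.292 ]
[[ 0.607  0.014]
 [ 0.625 -0.085]
 [ 0.478 -0.111]
 [ 0.459 -0.015]] [ 0.542  -0.0493  0.06  ]
basket long axis [0.14755464 0.02759299 0.        ] 0.18486667386240294
foot [ 0.75252017 -0.02571885  0.012     ] top [ 0.75140309 -0.02643486  0.36      ]
side dish [ 0.56423841 -0.14828974  0.292     ]
bail side [ 0.5819427  -0.03286224  0.135     ] [ 0.48326935 -0.05373359  0.135     ]
bail top [ 0.59763472 -0.03464592  0.135     ] [ 0.46445922 -0.06084945  0.135     ]
foot side [ 0.74242994 -0.01956396  0.012     ]
jar [0.55278135 0.11049091 0.085     ]
bottle [0.44794571 0.1150231  0.09      ]
bowl [ 0.66345153 -0.23667859  0.035     ]
623 [ 0.5823628  -0.15523189  0.27686373]
r 0.22035707799648568 -2.498074461484495
r 0.21903382858830558 -2.497629475432838
bail cloud
108 [ 0.53913281 -0.04779345  0.13264622]
[-0.98242716 -0.18664637] -2.95384524284581 [ 0.48440195 -0.06130629  0.1228112 ] [ 0.59437909 -0.03202508  0.13888169]
```

The post is at (0.752,-0.026), the dish at (0.576,-0.158) and the bail middle at about (0.538,-0.047). The bail is 0.215 m from the post, so the arm has to swing about -0.55 rad. I'll rise with the fingers shut and approach above the dish.

>>> jog_arm(steps=[{"dz": 0.9},{"dz": 1.8,"dx": 0.4,"dy": 0.4,"twist": 0.4},{"dz": 1.9,"dx": 1.1,"dy": 1.2,"twist": 0.8},{"dz": 1.9,"dx": 1.7,"dy": 2.0,"twist": 1.2},{"dz": 1.9,"dx": 2.3,"dy": 2.7,"twist": 1.7}], gripper=255)

```text
validation failed for argument at $.st...
```

>>> jog_arm(steps=[{"dx": 0,"dy": 0,"dz": 0.9,"twist": 0},{"dx": 0.4,"dy": 0.4,"dz": 1.8,"twist": 0.4},{"dx": 1.1,"dy": 1.2,"dz": 1.9,"twist": 0.8},{"dx": 1.7,"dy": 2.0,"dz": 1.9,"twist": 1.2},{"dx": 2.3,"dy": 2.7,"dz": 1.9,"twist": 1.7}], gripper=255)

```text
t: 0.78
tool_pos: [0.3495, -0.4242, 0.3444]
tool_rot: [-2.979, -0.993, 0.0]
contact_force: [0.5, 0.1, 0.1]
opening: -0.0001
```

>>> jog_arm(steps=[{"dx": 0.65,"dy": 0.75,"dz": 0,"twist": 0},{"dx": 1.3,"dy": 1.5,"dz": 0,"twist": 0},{"dx": 1.95,"dy": 2.25,"dz": 0,"twist": 0},{"dx": 2.6,"dy": 3.0,"dz": 0,"twist": 0},{"dx": 3.2,"dy": 3.75,"dz": 0,"twist": 0}])

```text
t: 1.4
tool_pos: [0.5424, -0.1974, 0.344]
tool_rot: [-2.979, -0.993, 0.0]
contact_force: [0.6, -0.1, 0.1]
opening: -0.0001
```

>>> jog_arm(steps=[{"dx": 0.6,"dy": 0.75,"dz": 0,"twist": 0},{"dx": 0.6,"dy": 0.75,"dz": 0,"twist": 0}])

```text
t: 1.65
tool_pos: [0.5798, -0.149, 0.3431]
tool_rot: [-2.975, -1.001, 0.002]
contact_force: [0.2, -0.5, 1.0]
opening: -0.0
```

Run:
```python
from h import *
print(ctrl.get_obs()['tool_pos'])
a=grab('side','side1');b=grab('wrist','w1')
f=cv2.cvtColor(a['frame'],cv2.COLOR_RGB2BGR)[100:340,230:430]
g=cv2.cvtColor(b['frame'],cv2.COLOR_RGB2BGR)
o=np.hstack([cv2.resize(f,(400,480)),cv2.resize(g,(400,300)).repeat(1,0) if 0 else np.vstack([cv2.resize(g,(400,300)),np.zeros((180,400,3),np.uint8)])])
cv2.imwrite('pics/c1.png',o)
```

```text
[ 0.57982912 -0.14904745  0.34306222]
```

View pics/c1.png

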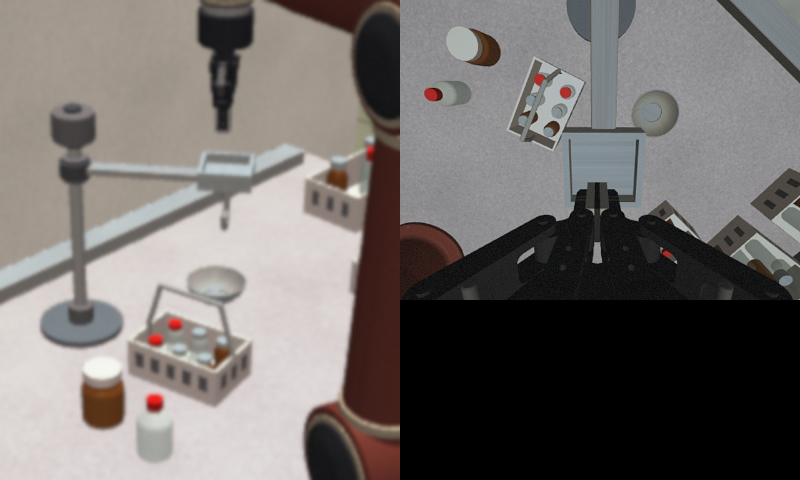

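The side view shows the shut fingers above the dish. The wrist view shows them laterally centred in it, with the basket bail to the left. I'll centre slightly and press down.

>>> jog_arm(steps=[{"dx": -0.06,"dy": -0.14,"dz": -0.4,"twist": 0},{"dx": -0.06,"dy": -0.14,"dz": -0.9,"twist": 0},{"dx": -0.06,"dy": -0.14,"dz": -1.1,"twist": 0},{"dx": -0.06,"dy": -0.14,"dz": -1.3,"twist": 0},{"dx": -0.06,"dy": -0.14,"dz": -1.4,"twist": 0}])

```text
t: 2.38
tool_pos: [0.5747, -0.1629, 0.2632]
tool_rot: [2.977, 0.991, -0.002]
contact_force: [-5.4, -3.2, 11.3]
opening: -0.0003
```

>>> jog_arm(steps=[{"dx": 0,"dy": 0,"dz": -0.25,"twist": 0},{"dx": 0,"dy": 0,"dz": -0.5,"twist": 0},{"dx": 0,"dy": 0,"dz": -0.75,"twist": 0},{"dx": 0,"dy": 0,"dz": -1.0,"twist": 0},{"dx": 0,"dy": 0,"dz": -1.2,"twist": 0}])

```text
t: 3.0
tool_pos: [0.5777, -0.1654, 0.1981]
tool_rot: [2.97, 0.987, 0.011]
contact_force: [-1.5, -1.2, 16.9]
opening: 0.0001
```

>>> jog_arm(steps=[{"dx": 0,"dy": 0,"dz": -0.2,"twist": 0},{"dx": 0,"dy": 0,"dz": -0.35,"twist": 0},{"dx": 0,"dy": 0,"dz": -0.43,"twist": 0},{"dx": 0,"dy": 0,"dz": -0.43,"twist": 0}])

```text
t: 3.5
tool_pos: [0.5801, -0.168, 0.178]
tool_rot: [2.963, 0.983, 0.02]
contact_force: [-1.2, -2.4, 11.6]
opening: -0.0001
```

Run:
```python
from h import *
o=ctrl.get_obs();print(o['tool_pos'],o['contact_force'])
a=grab('side','side2');b=grab('wrist','w2');t=grab('top','top2')
f=cv2.cvtColor(a['frame'],cv2.COLOR_RGB2BGR)[100:340,230:430]
g=cv2.cvtColor(b['frame'],cv2.COLOR_RGB2BGR)
t=cv2.cvtColor(t['frame'],cv2.COLOR_RGB2BGR)[130:295,260:420]
cv2.imwrite('pics/c2.png',np.hstack([cv2.resize(f,(400,480)),np.vstack([cv2.resize(g,(320,240)),cv2.resize(t,(320,240))])]))
```

```text
[ 0.58012764 -0.16801793  0.17802708] [-1.24517866 -2.35190751 11.58007181]
```

View pics/c2.png

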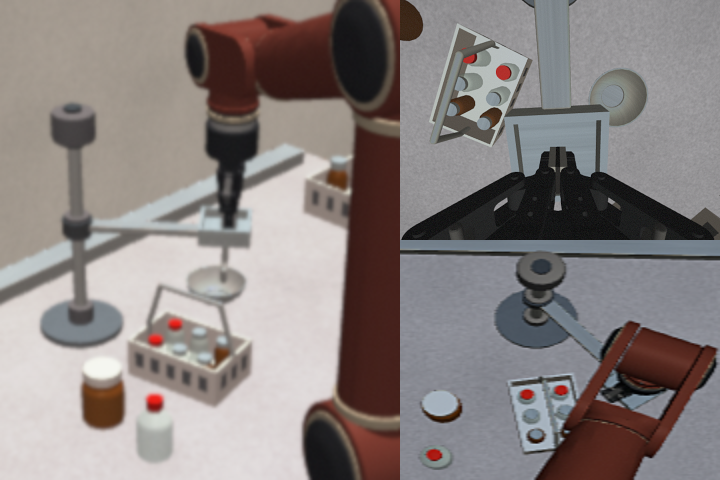

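Side view: the arm is down (dish near (225,225)) and the basket is standing. Wrist view: the fingers are centred in the dish. Lift is about 0.099. I'll press slightly more and begin the swing.

>>> jog_arm(steps=[{"dx": 0,"dy": 0,"dz": -0.18,"twist": 0},{"dx": -0.12,"dy": 0.18,"dz": -0.18,"twist": -0.35},{"dx": -0.25,"dy": 0.37,"dz": -0.18,"twist": -0.7},{"dx": -0.36,"dy": 0.57,"dz": -0.18,"twist": -1.05},{"dx": -0.47,"dy": 0.76,"dz": -0.18,"twist": -1.4}])

```text
t: 4.28
tool_pos: [0.5531, -0.125, 0.1725]
tool_rot: [3.054, 0.608, 0.021]
contact_force: [-5.0, -2.9, 11.6]
opening: 0.0
```

Run:
```python
from h import *
o=ctrl.get_obs();print(o['tool_pos'],o['contact_force'],o['tool_rot'])
a=grab('side','side3');b=grab('wrist','w3')
f=cv2.cvtColor(a['frame'],cv2.COLOR_RGB2BGR)[180:320,260:380]
g=cv2.cvtColor(b['frame'],cv2.COLOR_RGB2BGR)
cv2.imwrite('pics/c3.png',np.hstack([cv2.resize(f,(400,467)),np.vstack([cv2.resize(g,(400,300)),np.zeros((167,400,3),np.uint8)])]))
```

```text
[ 0.55311739 -0.12500767  0.17248988] [-4.96257317 -2.92943995 11.62251439] [3.05420711 0.60796449 0.02118278]
```

View pics/c3.png

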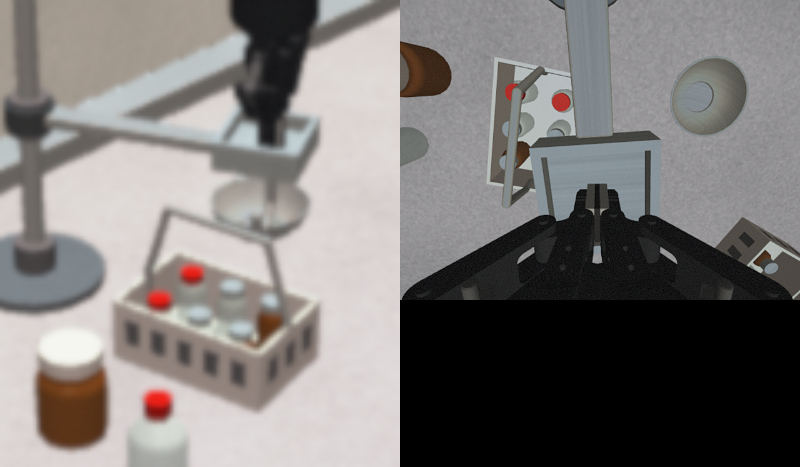

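The side view shows the hook approaching the bail, lower than the bar. The wrist view shows the fingers still in the dish. Lift is about 0.104, so the tip clears the bar. I'll swing on until the tip is under the bar.

>>> jog_arm(steps=[{"dx": -0.08,"dy": 0.2,"dz": -0.09,"twist": -0.35},{"dx": -0.16,"dy": 0.42,"dz": -0.09,"twist": -0.7},{"dx": -0.22,"dy": 0.63,"dz": -0.09,"twist": -1.05},{"dx": -0.28,"dy": 0.85,"dz": -0.09,"twist": -1.4}])

```text
t: 4.88
tool_pos: [0.5362, -0.0749, 0.1712]
tool_rot: [3.101, 0.229, 0.017]
contact_force: [-8.2, -2.8, 12.2]
opening: 0.0002
```

Run:
```python
from h import *
o=ctrl.get_obs();print(o['tool_pos'],o['contact_force'],o['tool_rot'])
a=grab('side','side4');b=grab('wrist','w4')
f=cv2.cvtColor(a['frame'],cv2.COLOR_RGB2BGR)[180:320,260:380]
g=cv2.cvtColor(b['frame'],cv2.COLOR_RGB2BGR)
cv2.imwrite('pics/c4.png',np.hstack([cv2.resize(f,(400,467)),np.vstack([cv2.resize(g,(400,300)),np.zeros((167,400,3),np.uint8)])]))
```

```text
[ 0.53617647 -0.07491085  0.17117722] [-8.15329496 -2.80636287 12.20041847] [3.10140708 0.22936575 0.01682755]
```

View pics/c4.png

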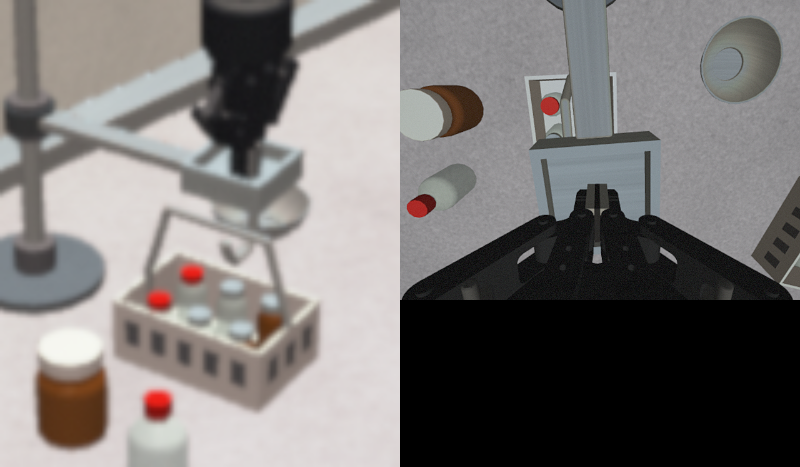

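The tip is just at the bail, with the hook below the bar (side view, hook at (238,250)). I'll finish the swing now.

>>> jog_arm(steps=[{"dx": -0.03,"dy": 0.15,"dz": -0.08,"twist": -0.24},{"dx": -0.07,"dy": 0.3,"dz": -0.08,"twist": -0.48},{"dx": -0.1,"dy": 0.45,"dz": -0.08,"twist": -0.72},{"dx": -0.1,"dy": 0.45,"dz": -0.08,"twist": -0.72}])

```text
t: 5.48
tool_pos: [0.5316, -0.0476, 0.1709]
tool_rot: [3.109, 0.037, 0.021]
contact_force: [-4.8, -0.6, 11.3]
opening: 0.0003
```

Run:
```python
from h import *
o=ctrl.get_obs();print(o['tool_pos'],o['contact_force'],o['tool_rot'])
a=grab('side','side5');b=grab('wrist','w5')
f=cv2.cvtColor(a['frame'],cv2.COLOR_RGB2BGR)[180:320,260:380]
g=cv2.cvtColor(b['frame'],cv2.COLOR_RGB2BGR)
cv2.imwrite('pics/c5.png',np.hstack([cv2.resize(f,(400,467)),np.vstack([cv2.resize(g,(400,300)),np.zeros((167,400,3),np.uint8)])]))
```

```text
[ 0.53161707 -0.04756441  0.17092313] [-4.76083772 -0.64869939 11.3462848 ] [3.10860912 0.03733129 0.02136088]
```

View pics/c5.png

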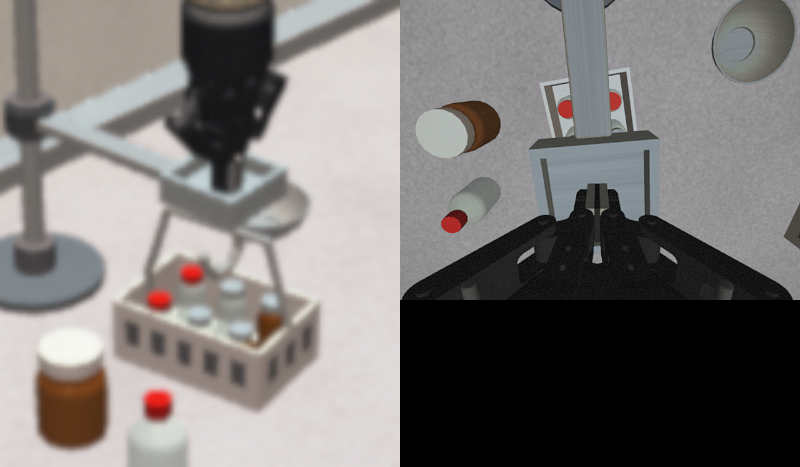

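Side view: the hook is under the bar and the basket is undisturbed. Now I'll let the arm rise slowly with the fingers following in the dish.

>>> jog_arm(steps=[{"dx": 0,"dy": 0,"dz": 0.1,"twist": 0},{"dx": 0,"dy": 0,"dz": 0.25,"twist": 0},{"dx": 0,"dy": 0,"dz": 0.4,"twist": 0},{"dx": 0,"dy": 0,"dz": 0.55,"twist": 0},{"dx": 0,"dy": 0,"dz": 0.65,"twist": 0}])

```text
t: 6.2
tool_pos: [0.5323, -0.0486, 0.2127]
tool_rot: [3.108, 0.036, 0.025]
contact_force: [-1.3, -0.9, 4.2]
opening: -0.0003
```

Run:
```python
from h import *
o=ctrl.get_obs();print(o['tool_pos'],o['contact_force'],o['tool_rot'])
a=grab('side','side6');b=grab('wrist','w6')
f=cv2.cvtColor(a['frame'],cv2.COLOR_RGB2BGR)[180:320,260:380]
g=cv2.cvtColor(b['frame'],cv2.COLOR_RGB2BGR)
cv2.imwrite('pics/c6.png',np.hstack([cv2.resize(f,(400,467)),np.vstack([cv2.resize(g,(400,300)),np.zeros((167,400,3),np.uint8)])]))
```

```text
[ 0.53225435 -0.04860383  0.21267932] [-1.30007551 -0.90460221  4.2192238 ] [3.10757141 0.03575465 0.02543492]
```

View pics/c6.png

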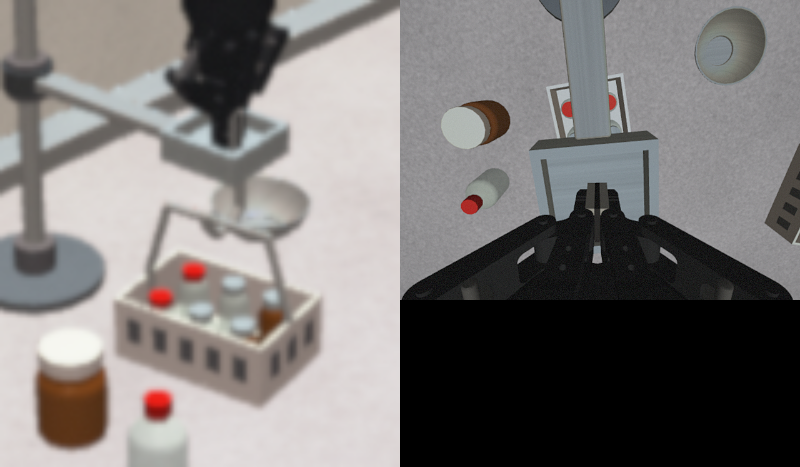

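The bail sits in the hook and the basket's weight is coming on. I'll continue slowly.

>>> jog_arm(steps=[{"dx": 0,"dy": 0,"dz": 0.1,"twist": 0},{"dx": 0,"dy": 0,"dz": 0.2,"twist": 0},{"dx": 0,"dy": 0,"dz": 0.3,"twist": 0},{"dx": 0,"dy": 0,"dz": 0.4,"twist": 0},{"dx": 0,"dy": 0,"dz": 0.5,"twist": 0}])

```text
t: 6.92
tool_pos: [0.5325, -0.0487, 0.2431]
tool_rot: [3.107, 0.036, 0.026]
contact_force: [-1.1, -0.8, 2.0]
opening: -0.0003
```

Run:
```python
from h import *
o=ctrl.get_obs();print(o['tool_pos'],o['contact_force'],o['tool_rot'])
a=grab('side','side7')
f=cv2.cvtColor(a['frame'],cv2.COLOR_RGB2BGR)[160:320,260:380]
cv2.imwrite('pics/c7.png',cv2.resize(f,(400,533)))
```

```text
[ 0.53248296 -0.04865567  0.24306626] [-1.13784959 -0.75882569  2.04356809] [3.10719333 0.03596252 0.02614604]
```

View pics/c7.png

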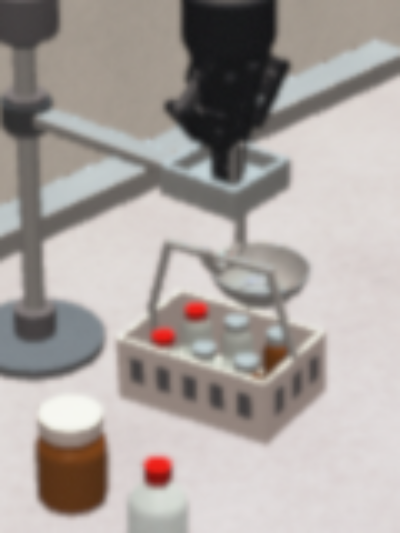

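The basket hangs nearly level. I'll continue to the top.

>>> jog_arm(steps=[{"dx": 0,"dy": 0,"dz": 0.12,"twist": 0},{"dx": 0,"dy": 0,"dz": 0.24,"twist": 0},{"dx": 0,"dy": 0,"dz": 0.36,"twist": 0},{"dx": 0,"dy": 0,"dz": 0.48,"twist": 0},{"dx": 0,"dy": 0,"dz": 0.58,"twist": 0}])

```text
t: 7.6
tool_pos: [0.5329, -0.0486, 0.2793]
tool_rot: [3.107, 0.036, 0.028]
contact_force: [-0.4, 0.9, 0.6]
opening: -0.0003
```

>>> jog_arm(steps=[{"dx": 0,"dy": 0,"dz": 0.1,"twist": 0},{"dx": 0,"dy": 0,"dz": 0.3,"twist": 0},{"dx": 0,"dy": 0,"dz": 0.6,"twist": 0},{"dx": 0,"dy": 0,"dz": 1.1,"twist": 0},{"dx": 0,"dy": 0,"dz": 1.5,"twist": 0}])

```text
t: 8.22
tool_pos: [0.5331, -0.0487, 0.372]
tool_rot: [3.107, 0.036, 0.031]
contact_force: [0.1, 0.1, -0.8]
opening: 0.0002
```

Run:
```python
from h import *
o=ctrl.get_obs();print(o['tool_pos'],o['contact_force'],o['tool_rot'])
a=grab('side','side8');b=grab('wrist','w8')
f=cv2.cvtColor(a['frame'],cv2.COLOR_RGB2BGR)[140:320,260:380]
g=cv2.cvtColor(b['frame'],cv2.COLOR_RGB2BGR)
cv2.imwrite('pics/c8.png',np.hstack([cv2.resize(f,(400,600)),np.vstack([cv2.resize(g,(400,300)),np.zeros((300,400,3),np.uint8)])]))
c=cloud(b)
for (u,v) in [(320,260),(300,250),(340,250)]: print(c[v,u])
```

```text
[ 0.53311781 -0.04870928  0.37198683] [ 0.08780177  0.05106754 -0.78858094] [3.10652889 0.03595955 0.03145837]
[ 0.52426239 -0.05607628  0.2774015 ]
[ 0.53180605 -0.04140377  0.2776736 ]
[ 0.53215097 -0.07037857  0.27770533]
```

View pics/c8.png

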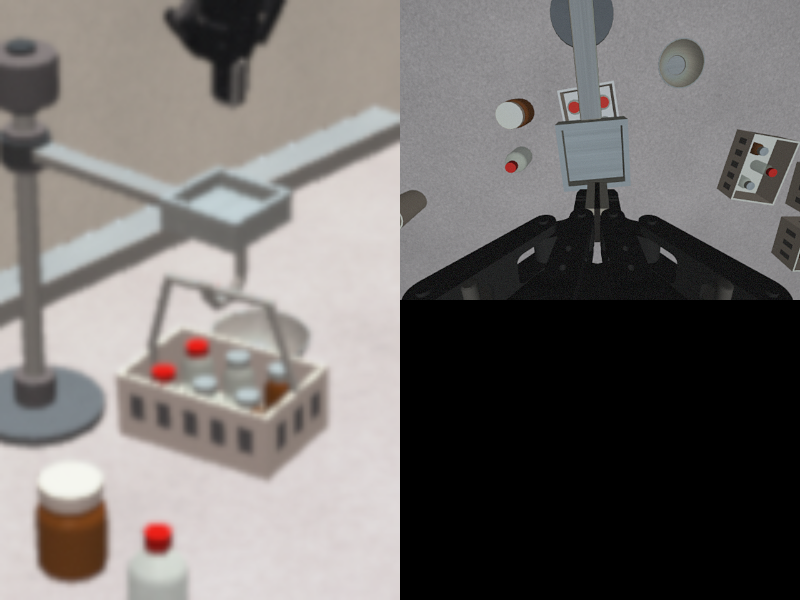

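The dish floor is at 0.2775 (lift about 0), the basket is hanging and the tool is clear. I'll let it settle and compare two pictures to check that it is still.

>>> jog_arm(steps=[{"dx": 0,"dy": 0,"dz": 0.2,"twist": 0},{"dx": 0,"dy": 0,"dz": 0.2,"twist": 0},{"dx": 0,"dy": 0,"dz": 0.2,"twist": 0},{"dx": 0,"dy": 0,"dz": 0.2,"twist": 0},{"dx": 0,"dy": 0,"dz": 0.2,"twist": 0}])

```text
t: 8.95
tool_pos: [0.534, -0.0489, 0.3857]
tool_rot: [3.105, 0.036, 0.038]
contact_force: [-0.6, 0.8, 0.3]
opening: 0.0003
```

>>> jog_arm(steps=[{"dx": 0,"dy": 0,"dz": 0,"twist": 0},{"dx": 0,"dy": 0,"dz": 0,"twist": 0},{"dx": 0,"dy": 0,"dz": 0,"twist": 0},{"dx": 0,"dy": 0,"dz": 0,"twist": 0},{"dx": 0,"dy": 0,"dz": 0,"twist": 0}])

```text
t: 9.57
tool_pos: [0.534, -0.0489, 0.3857]
tool_rot: [3.105, 0.036, 0.038]
contact_force: [-0.5, -0.2, 0.5]
opening: 0.0002
```

Run:
```python
from h import *
ims=[grab('side',f'side9_{i}') for i in range(8)]
R=[i['frame'][210:300,285:365].astype(float).mean(2) for i in ims]
for i in range(1,8): print(np.round(cv2.phaseCorrelate(R[0],R[i])[0],3), abs(R[i]-R[0]).mean().round(2))
c=cloud(ims[0]); m=(np.hypot(c[...,0]-.535,c[...,1]+.048)<.1)&(c[...,2]>.03)&(c[...,2]<.16); P=c[m]; print('zmin basket',np.percentile(P[:,2],[0,1,5]))
f=cv2.cvtColor(ims[-1]['frame'],cv2.COLOR_RGB2BGR)[140:320,260:380]; cv2.imwrite('pics/c9.png',cv2.resize(f,(400,600)))
```

```text
[ 0.02  -0.016] 0.38
[0.004 0.002] 0.39
[ 0.009 -0.003] 0.4
[ 0.021 -0.02 ] 0.42
[ 0.018 -0.016] 0.44
[ 0.025 -0.02 ] 0.44
[ 0.018 -0.018] 0.45
zmin basket [0.05939794 0.06379919 0.06870543]
```

View pics/c9.png

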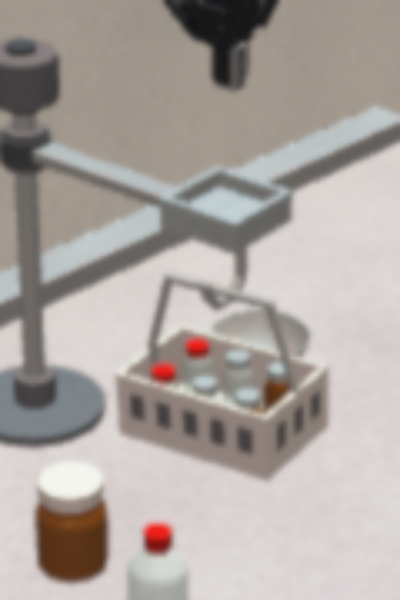

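The basket hangs still and level with its underside about 6 cm up. I'm handing in.

```bash
python3 -c "
from h import *
print(ctrl.finish_job())"
```

```text
the job is handed in; nothing more can be done
None
```

The vial basket now hangs from the hook by its bail, and I handed the job in at about 10 s of the 51 s allowed. No verdict is reported.

With shut fingertips in the dish, I pressed the arm down beside the basket. I swung it about 0.6 rad so the hook went under the bail, let the spring lift slowly with the fingers following, then withdrew straight up.

Last checks before handing in:
- **Arm:** the dish floor measured 0.2775 m, so lift is about 0. During the press and swing, lift was about 0.099 to 0.106.
- **Basket height and level:** the lowest basket points seen in the depth image were about 59 to 64 mm above the bench. It looked nearly level in the side view; I did not measure the tilt as a number.
- **Stillness:** the basket shifted by less than 0.03 pixel over eight pictures (0.4 s).
- **Robot:** the tool is about 11 cm above the dish and touches nothing.
- **Bystanders:** they look unmoved in the side and wrist views, though I did not measure their positions again.

None of these checks failed or disagreed. The first move call was refused before anything moved, because its rows left out some of the fields.

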